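Load a board holder into an indexing carousel by feel

TASK

Take the board holder out of the slanted rest, feel with its pin, lightly, over the top of the carousel's empty front nest until it drops into the unmarked hole, and seat it fully home and upright. Then index the carousel one click anticlockwise (seen from above), that one click only, so that the next empty nest comes to the front. Leave the other things on the bench where they are.

Things in the scene. Friction and masses are not known exactly. Their poses are not given: they have to be found in the camera images.
- holder_grip (a point): Loose board holder, 0.26 kg: aluminium block 64 (x) x 34 (y) x 26 (z) mm, on top two dark jaws clamping a small green board, black screw knob to -x; x from -49 to +32 mm over all. This point is on its axis, 3 mm above the block's middle: grip here across the flat 34 mm faces (along y). z runs up the holder, away from its pin. Block ends 16 mm below this point; jaws end 26 mm above it.
- holder_tip (a point): Tip of the holder's round steel pin, on the holder's axis 48 mm below holder_grip, same axes. The pin is 16 mm in diameter and 24 mm long, its nose tapering over the last 11 mm to a flat end 8 mm across. Above the pin is the foot, a steel plate 56 (x) x 30 x 8 mm whose flat underside (24 mm above the tip) comes to rest on the nest plate.
- rest_socket (a point): Fixed slanted rest: base 130 x 110 mm, grey block with a flat top 84 x 84 mm sloping 35 degrees down to the rest's -x (robot) side. This point is the socket's mouth, in the middle of that top, 85 mm above the bench; z vertical. The holder's pin stands in the 18.5 mm wide socket, foot on the slope, so the holder leans 35 degrees to -x and is drawn out along its own axis.
- carousel: Fixed round base of the carousel; origin on the carousel's vertical axis at bench height, z up. The front station, where holders are loaded, is on the base's -x side.
- dial (a joint): Angle of the dial (rad): 0 at the start, growing anticlockwise seen from above. A sprung roller clicks every 60 degrees (1.047 rad); leaving a click takes about 0.3 N m, and well past half-way it pulls itself into the next. The dial is a 300 mm disc, top 54 mm above the bench, with six nests: three loaded with like holders (132 mm high over the bench), three empty, one of these in front.
- dial_handle (a point): Middle of the carousel's handle, on its axis, 150 mm above the bench: a black upright bar 80 mm long (along this point's x), 16 mm thick (along y) and 40 mm high (128 to 168 mm above the bench), on a steel post in the centre of the dial. It turns with the dial.
- front_nest (a point): Point on the dial 100 mm from its axis, level with the top of the empty front nest, 82 mm above the bench; turns with the dial; x points to the axis, z up. The nest, an aluminium plate 80 (x) x 52 x 28 mm, is clamped up to 11 mm nearer to or further from the axis. In the plate's middle is a plain blind hole 18 mm wide, 26 mm deep: on this point's x axis between -11 and +11 mm, place not given.
- spool_mid (a point): Bystander: white solder spool standing on end, 68 mm across, 46 mm high; its middle.
- flux_tub_mid (a point): Bystander: round amber flux tub with a white lid, 84 mm across, 46 mm high; its middle.
- solvent_mid (a point): Bystander: white square solvent bottle, 60 x 60 mm, 104 mm high to the neck, with a thin bent spout; point on its axis 45 mm up.
There are look-alikes about, which are no part of the job. What is shaped like the part that bears holder_grip but brown is not meant.

How it is judged:
On the way, in this order (a step that is already met when the one before it is completed fails the run):
1. the holder is seated fully home, upright, in the front nest while the dial is still at its first click (z of holder_grip in the frame of front_nest between 0.021 and 0.0265 m and x of holder_grip in the frame of front_nest between -0.018 and 0.018 m and y of holder_grip in the frame of front_nest between -0.005 and 0.005 m and angle between holder_grip's own z axis and vertical below 0.09 rad and value of joint dial between -0.1 and 0.1 rad), for 0.2 s.
2. the dial stands one click on, 60 degrees anticlockwise (value of joint dial between 0.977 and 1.117 rad), for 0.2 s.
At the end, for the whole second after the job is handed in: The dial rests one click (60 degrees, within 4) anticlockwise of its start; the holder is fully home in the nest's hole (foot within 2.5 mm of the plate, within 5 mm of the nest's centre line, upright within 5 degrees); spool, tub and bottle within 20 mm of where they were (all of step 2 and velocity of joint dial between -0.05 and 0.05 rad/s and z of holder_grip in the frame of front_nest between 0.021 and 0.0265 m and x of holder_grip in the frame of front_nest between -0.018 and 0.018 m and y of holder_grip in the frame of front_nest between -0.005 and 0.005 m and angle between holder_grip's own z axis and vertical below 0.09 rad and distance of each of spool_mid, flux_tub_mid, solvent_mid from where it was at the start of the episode below 0.02 m); the robot touches nothing.
It fails at once if the dial turned well past one click, or turned backwards (value of joint dial above 1.4 rad or value of joint dial below -0.3 rad).
It fails at once if the holder pressed onto the carousel with more than 60 N (contact force between holder and carousel above 60 N).
It fails at once if a bystander knocked away by more than 30 mm (distance of any of spool_mid, flux_tub_mid, solvent_mid from where it was at the start of the episode above 0.03 m).
It also fails if it takes over 70 s, if anything falls off the work surface, if the arm or the gripper's body presses on something with over 40 N, if the wrist force passes 120 N, or if a joint passes its speed limit or range.

ROBOT

A 6-joint arm with a two-finger parallel gripper is mounted at the origin on the work surface. World frame = base frame: x ahead of the robot, y to its left, z up, the work surface at z = 0. Lengths are in m, angles in rad, forces in N, time in s.
With the tool pointing down it reaches from about 0.25 to 0.775 m from the base axis. Payload 4 kg.
Tool frame: the origin (TCP) lies on the centre line of the jaws, within the pads' length; the fingertips stand 17 mm ahead of it and the grasp point (between the pads) lies 2 mm behind it; z points along the fingers, y is the line along which they close (so a half turn about z gives the same grasp; the last joint's range is limited). The gripper opens to 94 mm and grips with 3 to 60 N. Pads are 16 mm wide; open, the fingers measure 119 mm over their backs; the gripper's body (75 mm by 177 mm) begins 78 mm behind the grasp point.
Start: joints at [-1.255, 0.087, 1.371, -0, 1.684, -0.103], TCP at [0.224, -0.502, 0.223] pointing down, gripper open.
Joint ranges: [-3.1, 3.1], [-0.76, 2.03], [0.27, 2.55], [-1.08, 4.22], [0.17, 2.65], [-2.57, 2.57]. Speed limits (rad/s): [2.79, 2.79, 3.14, 3.14, 3.14, 3.14].

INTERFACE

Orientations are given as [roll, pitch, yaw] about the fixed x, y, z axes, in that order (R = Rz(yaw) Ry(pitch) Rx(roll)).
In Python, from bench import robot gives the robot as it stands.
- The arm moves only by the tool servo_tool, never from a script. Its argument "plan" is a list of rows, each a list of 7 numbers: the shift along the tool's x, y, z normalised to -1 to 1, where 1 is 0.1 m, then the turn, a rotation vector about the tool's x, y, z normalised to -1 to 1, where 1 is pi/2 rad, then the finger opening in mm, from 0 to 94. In form: [[x, y, z, ax, ay, az, gripper], ...]. A call has 1 to 12 rows; each row is the pose to reach, as a shift and turn from the pose commanded when the call began, along the tool's axes at that moment; what a row does not reach only later rows make up. A row lasts 1/12 s, in which the tool goes at most 41.7 mm and 7.16 degrees, less where a joint would pass 70% of its speed; a pose out of reach is approached as far as the arm can. A call with a number of a shift or a turn outside -1 to 1 is refused whole. A call with a gripper value outside its range is refused whole. The fingers move at their own pace and stop on an object; the grip force is fixed at half the most. Time passes only in rows, so rows that repeat a pose let the fingers close. It gives the time, the measured TCP pose, the force, the opening and the grip force at its end, in the units of the state.
- robot.get_obs(): the state, without advancing time (a new reading comes with each control period).
- robot.snapshot(name): name is "scene" or "top" or "wrist"; returns the picture (384x512x3 uint8, red, green, blue); there is no depth.
- robot.camera_params(name): a dict with "camera_matrix" (3x3 intrinsics, pixels), "distortion" ([k1, k2, p1, p2, k3] as OpenCV has them; the pictures are not rectified), "rvec" (rotation vector, rad) and "tvec" (3), from world to camera coordinates, as OpenCV has them; the wrist camera has in their place "tool_from_camera" (4x4, takes a point from camera to tool coordinates, whose origin is the TCP and whose axes are the flange's). Camera axes: x right, y down, z forward; pixel columns grow to the right and rows downward; lengths in m; the calibration is good to about 2 mm. A picture is of the moment at which its call begins: read the wrist's pose just before it. camera_params takes no time and is no camera call.
- robot.close_job(): hands the job in; it is judged then, once.
Trained networks look in the newest picture that a camera, given by its name, has taken for a name from the list of things; names that differ only in an ending like _2 or _b are one class to them, and where a whole thing is asked for, a point or a joint stands for the part that bears it (a point fixed in the world has none). Each returns a list of dicts, best first, with "conf" (0 to 1); they miss things now and then, are a little off and sometimes report something else, mostly with a low value. They report only what shows in the picture. A call takes as long as a camera call. They do not tell look-alikes from the thing itself.
- robot.find_in(thing, camera): "extent" ([centre column, centre row, width, height] in pixels, round what is visible of it).
The state is a dict: "time": time; "joint_positions": joint angles; "qvel": joint speeds; "joint_torque": joint torques, N m; "tool_pos": TCP position; "ee_rot": TCP orientation; "wrist_force": force on the tool from outside, world axes, zero at the start; "wrist_torque": the same for the moment, N m; "width": finger opening in m; "finger_force": force on a finger pad.
Only numpy, scipy, OpenCV 4.12 (cv2) and the standard library are available. Lean on these libraries where they do the work, as an engineer would, in place of code of your own. Each camera call takes 0.05 s, during which the arm holds its last target. There are 200 camera calls.

## Working session

There is one attempt and no reset: what is moved stays moved. The work goes in short steps, Python scripts to look and compute and a tool call to move; the robot and the scene stay as the last step left them, time stands still between calls to the robot, and variables do not carry over. Pictures are saved under pics/ and viewed, at most 10 in all, crops included, and the job is handed in when it is done.

Besides the shell and the picture viewer there is one more tool, called after ">>>" as name(argument=value, ...) on one line, values as JSON. servo_tool: Moves the arm, as the interface text tells. Scaled input: -1 to 1 covers 0.1 m each way for a shift and pi/2 rad each way for a turn. Its arguments: {"type":"object","properties":{"plan":{"type":"array","items":{"type":"array","items":{"type":"number"}}}},"required":["plan"]}

```bash
mkdir -p pics; ls; python3 - <<'E'
from bench import robot
import cv2,numpy as np
o=robot.get_obs();print(o['time'],o['tool_pos'],o['ee_rot'],o['width'])
ims=[]
for c in ('scene','top'):
    im=robot.snapshot(c);cv2.imwrite(f'pics/{c}0.png',im[:,:,::-1])
    for t in ('holder_grip','rest_socket','carousel','dial_handle','front_nest','spool_mid','flux_tub_mid','solvent_mid'):
        try: print(c,t,[(np.round(d['extent']).astype(int).tolist(),round(d['conf'],2)) for d in robot.find_in(t,c)][:6])
        except Exception as e: print(t,e)
    p=robot.camera_params(c);print({k:np.round(v,3).tolist() for k,v in p.items()})
E
```

```text
pics
0.0 [ 0.22349064 -0.50197614  0.2213208 ] [-3.13939667e+00 -2.22567294e-04  4.18779139e-01] 0.09424868422168765
scene holder_grip [([346, 228, 27, 22], 0.9), ([342, 274, 25, 26], 0.83), ([298, 218, 11, 18], 0.75), ([256, 301, 26, 26], 0.71), ([394, 274, 27, 25], 0.64)]
scene rest_socket []
scene carousel [([227, 179, 90, 70], 0.78), ([247, 139, 17, 21], 0.17)]
scene dial_handle [([306, 300, 31, 46], 0.75), ([228, 178, 82, 75], 0.56)]
scene front_nest [([231, 180, 80, 72], 0.65), ([241, 262, 24, 32], 0.34)]
scene spool_mid [([248, 138, 20, 20], 0.59)]
scene flux_tub_mid [([241, 264, 23, 29], 0.89)]
scene solvent_mid [([305, 297, 29, 47], 0.88)]
{'camera_matrix': [[384.293, 0.0, 257.044], [0.0, 384.293, 195.213], [0.0, 0.0, 1.0]], 'distortion': [-0.079, 0.0, 0.0, 0.0, 0.0], 'rvec': [0.787, 2.549, -1.103], 'tvec': [0.451, -0.17, 1.627]}
top holder_grip [([192, 253, 17, 22], 0.82), ([166, 212, 22, 21], 0.72), ([179, 142, 23, 24], 0.65), ([137, 244, 21, 29], 0.52)]
top rest_socket [([210, 203, 39, 42], 0.59)]
top carousel [([301, 182, 87, 96], 0.84), ([151, 167, 24, 23], 0.73)]
top dial_handle [([301, 187, 83, 88], 0.57), ([209, 202, 39, 42], 0.33)]
top front_nest [([305, 186, 82, 89], 0.95)]
top spool_mid [([371, 246, 23, 20], 0.84), ([302, 185, 83, 85], 0.4)]
top flux_tub_mid [([217, 156, 17, 23], 0.56)]
top solvent_mid [([151, 166, 23, 25], 0.92)]
{'camera_matrix': [[414.72, 0.0, 254.404], [0.0, 414.72, 189.115], [0.0, 0.0, 1.0]], 'distortion': [-0.048, 0.0, 0.0, 0.0, 0.0], 'rvec': [2.124, -2.188, 0.136], 'tvec': [0.068, 0.591, 1.463]}
```

```bash
python3 - <<'E'
import cv2
a=cv2.imread('pics/scene0.png')[100:350,170:430];b=cv2.imread('pics/top0.png')[110:300,110:400]
cv2.imwrite('pics/s_crop.png',cv2.resize(a,None,fx=2.4,fy=2.4,interpolation=2)[:600]);cv2.imwrite('pics/t_crop.png',cv2.resize(b,None,fx=2.7,fy=2.7,interpolation=2))
E
```

```text
(no output)
```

View pics/s_crop.png

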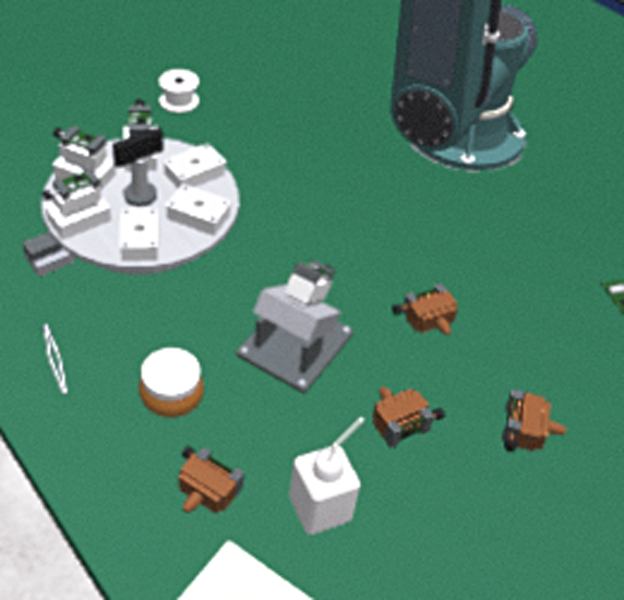

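View pics/t_crop.png

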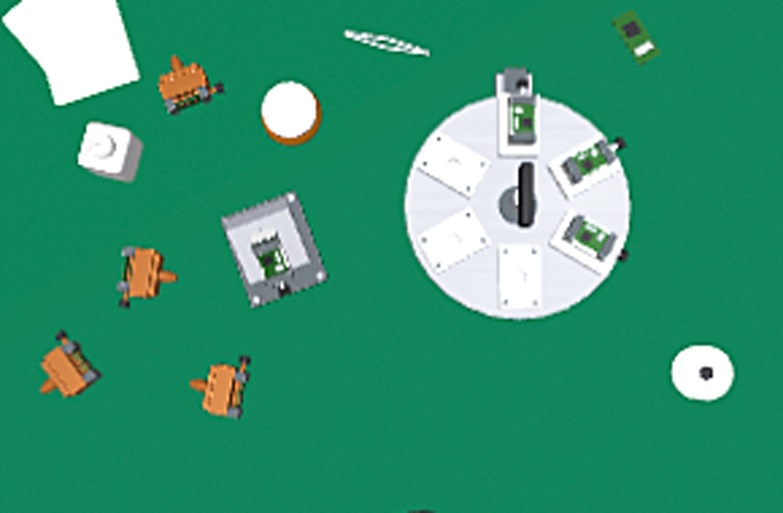

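The picture choices are:
- **Target:** the aluminium holder in the slanted rest, top about (210,205), scene (299,218).
- **Not the target:** four brown look-alikes, top (179,142), (166,212), (137,244), (192,253).
- **Not the target:** three loaded holders on the dial, top (303,154), (328,169), (328,198).

The front nest is at top (302,212), and the spool at (371,248) and the tub at (217,151) are clear of the work. I'll measure next.

```bash
cat > h.py <<'E'
from bench import robot
import cv2,numpy as np
from scipy.spatial.transform import Rotation as R
def cam(c,obs=None):
    p=robot.camera_params(c);K=np.array(p['camera_matrix']);D=np.array(p['distortion'])
    if c=='wrist':
        o=obs or robot.get_obs();T=np.eye(4);T[:3,:3]=R.from_euler('xyz',o['ee_rot']).as_matrix();T[:3,3]=o['tool_pos']
        W=T@np.array(p['tool_from_camera']);return K,D,W[:3,:3],W[:3,3]
    r=R.from_rotvec(np.ravel(p['rvec'])).as_matrix();return K,D,r.T,-r.T@np.ravel(p['tvec'])
def plane(cm,px,z):
    K,D,Rw,t=cm;u=cv2.undistortPoints(np.float64(px).reshape(-1,1,2),K,D)[:,0]
    d=np.c_[u,np.ones(len(u))]@Rw.T;return t+d*((z-t[2])/d[:,2])[:,None]
def proj(cm,P):
    K,D,Rw,t=cm;return cv2.projectPoints(np.float64(P).reshape(-1,1,3),cv2.Rodrigues(Rw.T)[0],-Rw.T@t,K,D)[0][:,0]
def rel(pos,rot):
    """shift/turn in tool units from measured pose to the given TCP pose (rot: scipy)"""
    o=robot.get_obs();r0=R.from_euler('xyz',o['ee_rot'])
    return np.round(r0.inv().apply(np.array(pos)-o['tool_pos'])/.1,3),np.round((r0.inv()*rot).as_rotvec()/(np.pi/2),3)
def down(yaw,tilt=0):
    "tool z opposite to holder z; holder x at yaw, holder leaning by tilt to -x"
    return R.from_euler('z',yaw)*R.from_euler('y',-tilt)*R.from_euler('x',np.pi)
E
python3 - <<'E'
from h import *
t=cam('top');f=lambda q:np.array(q)/2.7+110
c=plane(t,f([[222,217],[293,193],[328,275],[253,307]]),.004);print('rest base',c.round(3),c.mean(0).round(3))
n=plane(t,f([[498,244],[541,244],[539,310],[499,310]]),.082);print('nest',n.round(3),n.mean(0).round(3))
d=plane(t,f([[517,95],[517,318],[405,206],[630,206]]),.054);print('disc',d.round(3))
print('handle',plane(t,f([[527,163],[526,226]]),.168).round(3))
im=cv2.imread('pics/top0.png');m=((im.min(2)>165)).astype(np.uint8);m[:,:255]=0;m[:130]=0;m[235:]=0
cs=max(cv2.findContours(m,0,1)[0],key=cv2.contourArea)
hp=cv2.convexHull(cs)[:,0].astype(float);P=plane(t,hp,.054)[:,:2]
A=np.c_[2*P,np.ones(len(P))]
for _ in range(5):
    s=np.linalg.lstsq(A,(P**2).sum(1),rcond=None)[0];r=np.sqrt(s[2]+s[:2]@s[:2]);e=abs(np.hypot(*(P-s[:2]).T)-r);k=e<max(.004,np.median(e));A,P=A[k],P[k]
print('circle',s[:2],r,len(P))
E
```

```text
rest base [[0.599 0.281 0.004]
 [0.629 0.183 0.004]
 [0.515 0.137 0.004]
 [0.474 0.24  0.004]] [0.554 0.21  0.004]
nest [[ 0.543 -0.088  0.082]
 [ 0.541 -0.144  0.082]
 [ 0.456 -0.138  0.082]
 [ 0.458 -0.086  0.082]] [ 0.499 -0.114  0.082]
disc [[ 0.746 -0.125  0.054]
 [ 0.447 -0.112  0.054]
 [ 0.6    0.03   0.054]
 [ 0.591 -0.269  0.054]]
handle [[ 0.633 -0.12   0.168]
 [ 0.556 -0.115  0.168]]
circle [ 0.59721291 -0.11770274] 0.14880836648993787 23
```

>>> servo_tool(plan=[[0.3,-0.3,0,0,0,0,94],[0.6,-0.6,0,0,0,0,94],[0.9,-0.9,0,0,0,0,94],[1,-1,0,0,0,0,94]])

```text
time: 1.23
tool_pos: [0.2755, -0.3668, 0.2228]
ee_rot: [-3.141, -0.002, 0.421]
wrist_force: [-0.1, -0.7, -0.2]
width: 0.0938
finger_force: 0.0
```

>>> servo_tool(plan=[[0.3,-0.3,0,0,0,0,94],[0.6,-0.6,0,0,0,0,94],[0.9,-0.9,0,0,0,0,94],[1,-1,0,0,0,0,94]])

```text
time: 1.57
tool_pos: [0.3259, -0.2346, 0.2229]
ee_rot: [-3.141, -0.002, 0.422]
wrist_force: [0.6, -0.4, -0.4]
width: 0.0938
finger_force: 0.0
```

>>> servo_tool(plan=[[0.3,-0.3,0,0,0,0,94],[0.6,-0.6,0,0,0,0,94],[0.9,-0.9,0,0,0,0,94],[1,-1,0,0,0,0,94]])

```text
time: 1.9
tool_pos: [0.3765, -0.1025, 0.2229]
ee_rot: [-3.141, -0.002, 0.423]
wrist_force: [-0.1, -0.3, -1.2]
width: 0.0937
finger_force: 0.0
```

>>> servo_tool(plan=[[0.3,-0.3,0,0,0,0,94],[0.6,-0.6,0,0,0,0,94],[0.9,-0.9,0,0,0,0,94],[1,-1,0,0,0,0,94]])

```text
time: 2.23
tool_pos: [0.4272, 0.0298, 0.2226]
ee_rot: [-3.14, -0.002, 0.423]
wrist_force: [-0.2, 0.3, -0.3]
width: 0.094
finger_force: 0.0
```

>>> servo_tool(plan=[[0.1,-0.3,0,0,0.07,0,94],[0.2,-0.6,0,0,0.14,0,94],[0.4,-0.9,0,0,0.2,0,94],[0.6,-1,0,0,0.28,0,94],[0.6,-1,0,0,0.35,0,94],[0.6,-1,0,0,0.389,0,94],[0.6,-1,0,0,0.389,0,94],[0.6,-1,0,0,0.389,0,94]])

```text
time: 2.9
tool_pos: [0.44, 0.141, 0.2224]
ee_rot: [3.141, -0.61, 0.418]
wrist_force: [-0.6, 0.2, -0.5]
width: 0.0941
finger_force: 0.0
```

```bash
python3 - <<'E'
from h import *
o=robot.get_obs();print(o['time'],o['tool_pos'],o['ee_rot'],o['joint_positions'])
im=robot.snapshot('wrist');cv2.imwrite('pics/w1.png',im[:,:,::-1])
print(robot.find_in('holder_grip','wrist'))
print(np.round(robot.camera_params('wrist')['tool_from_camera'],3),robot.camera_params('wrist')['camera_matrix'])
E
```

```text
2.9 [0.43999737 0.14104784 0.22235179] [ 3.14127944 -0.61030187  0.41818365] [ 0.02590931 -0.56883625  2.00978747  0.24339353  1.13830199  1.14024498]
[{'extent': [114.6, 143.8, 67.4, 55.6], 'conf': 0.92}, {'extent': [110.6, 280.4, 43.1, 49.5], 'conf': 0.91}, {'extent': [238.4, 29.5, 50.5, 40.6], 'conf': 0.81}, {'extent': [239.5, 169.6, 40.6, 82.5], 'conf': 0.71}, {'extent': [16.8, 190.1, 32.2, 59.5], 'conf': 0.61}]
[[ 0.001 -0.963 -0.27   0.08 ]
 [ 1.     0.001 -0.    -0.   ]
 [ 0.    -0.27   0.963 -0.162]
 [ 0.     0.     0.     1.   ]] [[306.78826198   0.         257.30979808]
 [  0.         306.78826198 194.7004529 ]
 [  0.           0.           1.        ]]
```

View pics/w1.png

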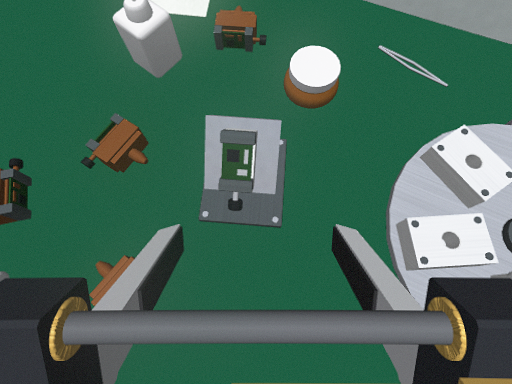

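The silver holder is in the rest at wrist (238,160), with its jaws at (238,137) and (236,186) and its knob at (235,205), pointing to the robot side. Brown look-alikes are at (236,30), (118,145) and (10,190). The front nest with its hole is at (451,240). I'll fit the rest's pose from these points.

```bash
cat > fit.py <<'E'
from h import *
from scipy.optimize import least_squares
def model(p):
    x,y,w=p;Rr=R.from_euler('z',w);Rh=Rr*R.from_euler('y',-np.radians(35));m=np.array([x,y,.085])
    s=lambda q:m+Rh.apply(q)
    g=[s([.032,0,.050]),s([-.032,0,.050]),s([.042,.042,0]),s([.042,-.042,0])]
    b=[np.array([x,y,0])+Rr.apply(q) for q in ([-.065,.055,.006],[-.065,-.055,.006])]
    return np.array(g+b)
E
python3 - <<'E'
from fit import *
c=cam('wrist');px=np.array([[239,130.5],[236,191],[206,115],[281,121],[201,222],[280,225]])
s=least_squares(lambda p:(proj(c,model(p))-px).ravel(),[.554,.21,.37],loss='soft_l1')
print(s.x,(proj(c,model(s.x))-px).round(1).tolist())
x,y,w=s.x;a=R.from_euler('z',w).apply([-np.sin(.6109),0,np.cos(.6109)])
g=np.array([x,y,.085])+.024*a;print('grip',g,a)
rot=down(w,.6109)
for d in (.08,0): print(d,rel(g+a*(d-.002),rot))
# nest, from wrist
P=plane(c,[[401.5,222],[484,214],[496,262],[409,269],[451,240],[474,162]],.082);print(P.round(3))
E
```

```text
[0.55544797 0.21139115 0.34594062] [[-0.3, -2.0], [-0.0, 1.6], [-0.1, -0.9], [0.5, -2.1], [-2.2, 0.8], [1.9, 3.8]]
grip [0.54249702 0.20672317 0.10465917] [-0.53962279 -0.19449894  0.81913211]
0.08 (array([ 0.294, -0.22 ,  0.878]), array([-0.026, -0.   ,  0.038]))
0 (array([ 0.293, -0.187,  1.678]), array([-0.026, -0.   ,  0.038]))
[[ 0.553  0.023  0.082]
 [ 0.597 -0.054  0.082]
 [ 0.551 -0.074  0.082]
 [ 0.509  0.003  0.082]
 [ 0.555 -0.029  0.082]
 [ 0.655 -0.033  0.082]]
```

>>> servo_tool(plan=[[0.1,-0.1,0.3,-0.01,0,0.02,94],[0.2,-0.2,0.6,-0.02,0,0.03,94],[0.29,-0.22,0.85,-0.026,0,0.038,94],[0.29,-0.22,0.88,-0.026,0,0.038,94],[0.29,-0.22,0.88,-0.026,0,0.038,94]])

```text
time: 3.42
tool_pos: [0.4996, 0.1924, 0.1651]
ee_rot: [-3.14, -0.606, 0.348]
wrist_force: [-0.4, 0.0, 0.6]
width: 0.0938
finger_force: 0.0
```

```bash
python3 - <<'E'
from fit import *
o=robot.get_obs();print(o['time'])
im=robot.snapshot('wrist')[:,:,::-1].copy()
c=cam('wrist',o);p=[.55545,.21139,.34594]
for q in proj(c,model(p)): cv2.circle(im,tuple(int(v) for v in q.round()),2,(0,0,255),-1)
cv2.imwrite('pics/w2.png',im)
w=p[2];a=R.from_euler('z',w).apply([-np.sin(.6109),0,np.cos(.6109)]);g=np.array([p[0],p[1],.085])+.024*a
print(rel(g-.001*a,down(w,.6109)))
E
```

```text
3.4167
(array([0.016, 0.006, 0.777]), array([-0.001,  0.001,  0.   ]))
```

View pics/w2.png

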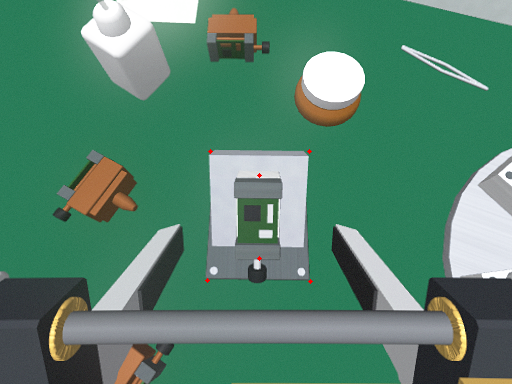

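The model corners land on the rest's corners at (210,152), (309,152), (208,280) and (310,281). The holder sits centred between the fingers at column 258, so I'll grip it.

>>> servo_tool(plan=[[0,0,0.25,0,0,0,94],[0.01,0,0.5,0,0,0,94],[0.016,0.006,0.7,0,0,0,94],[0.016,0.006,0.77,0,0,0,94],[0.016,0.006,0.77,0,0,0,94],[0.016,0.006,0.77,0,0,0,30],[0.016,0.006,0.77,0,0,0,30],[0.016,0.006,0.77,0,0,0,30],[0.016,0.006,0.77,0,0,0,30],[0.016,0.006,0.77,0,0,0,30],[0.016,0.006,0.77,0,0,0,30],[0.016,0.006,0.77,0,0,0,30]])

```text
time: 4.47
tool_pos: [0.5424, 0.2066, 0.1052]
ee_rot: [-3.141, -0.611, 0.346]
wrist_force: [-0.3, -0.5, -0.2]
width: 0.0508
finger_force: 0.0
```

>>> servo_tool(plan=[[0,0,0,0,0,0,30],[0,0,0,0,0,0,30],[0,0,0,0,0,0,30],[0,0,0,0,0,0,30]])

```text
time: 4.8
tool_pos: [0.5424, 0.2069, 0.1049]
ee_rot: [-3.14, -0.611, 0.346]
wrist_force: [-0.5, 1.0, 0.7]
width: 0.0337
finger_force: 29.9
```

>>> servo_tool(plan=[[0,0,-0.1,0,0,0,30],[0,0,-0.25,0,0,0,30],[0,0,-0.45,0,0,0,30],[0,0,-0.7,0,0,0,30],[0,0,-0.95,0,0,0,30],[0,0,-1,0,0,0,30],[0,0,-1,0,0,0,30]])

```text
time: 5.38
tool_pos: [0.4886, 0.1869, 0.1883]
ee_rot: [3.142, -0.614, 0.346]
wrist_force: [0.1, -0.6, -2.8]
width: 0.0345
finger_force: 30.0
```

>>> servo_tool(plan=[[0,0.1,0,0,-0.07,0,30],[0,0.3,0,0,-0.14,0,30],[0,0.5,0,0,-0.21,0,30],[0,0.7,0,0,-0.28,0,30],[0,0.9,0,0,-0.35,0,30],[0,1,0,0,-0.389,0,30],[0,1,0,0,-0.389,0,30],[0,1,0,0,-0.389,0,30]])

```text
time: 6.05
tool_pos: [0.5228, 0.0929, 0.1835]
ee_rot: [-3.139, 0.004, 0.346]
wrist_force: [-0.9, 0.4, -2.3]
width: 0.0338
finger_force: 30.0
```

```bash
python3 - <<'E'
from h import *
o=robot.get_obs();print(o['time'],o['tool_pos'],o['ee_rot'],o['wrist_force'],o['width'])
print(rel([.36,-.06,.22],down(-.04)))
im=robot.snapshot('wrist');cv2.imwrite('pics/w3.png',im[:,:,::-1])
E
```

```text
6.05 [0.52283155 0.09292782 0.18347792] [-3.13910224  0.00385627  0.34578238] [-0.93953277  0.42527542 -2.27940145] 0.033786628740418184
(array([-2.052,  0.886, -0.36 ]), array([-0.001,  0.003,  0.246]))
```

>>> servo_tool(plan=[[-0.3,0.2,-0.12,0,0,0,30],[-0.6,0.4,-0.24,0,0,0,30],[-0.9,0.6,-0.36,0,0,0,30],[-0.9,0.6,-0.36,0,0,0,30]])

```text
time: 6.43
tool_pos: [0.4557, 0.003, 0.2253]
ee_rot: [3.138, -0.003, 0.343]
wrist_force: [0.4, 0.5, -2.3]
width: 0.0336
finger_force: 30.0
```

>>> servo_tool(plan=[[-0.3,0.2,0,0,0,0.07,30],[-0.6,0.4,0,0,0,0.14,30],[-0.84,0.6,0,0,0,0.21,30],[-0.84,0.6,0,0,0.003,0.246,30],[-0.84,0.6,0,0,0.003,0.246,30],[-0.84,0.6,0,0,0.003,0.246,30]])

```text
time: 6.93
tool_pos: [0.3991, -0.0782, 0.2224]
ee_rot: [-3.139, -0.006, -0.038]
wrist_force: [-0.7, 0.5, -2.6]
width: 0.0338
finger_force: 30.0
```

```bash
python3 - <<'E'
from h import *
o=robot.get_obs();print(o['time'],o['tool_pos'],o['ee_rot'],o['wrist_force'],o['width'])
im=robot.snapshot('wrist');cv2.imwrite('pics/w4.png',im[:,:,::-1]);np.save('o4.npy',np.r_[o['tool_pos'],o['ee_rot']])
E
```

```text
6.9333 [ 0.39906317 -0.07820444  0.22239084] [-3.13949871 -0.00560801 -0.03812025] [-0.68429016  0.54305222 -2.55654343] 0.03382181269483729
```

View pics/w4.png

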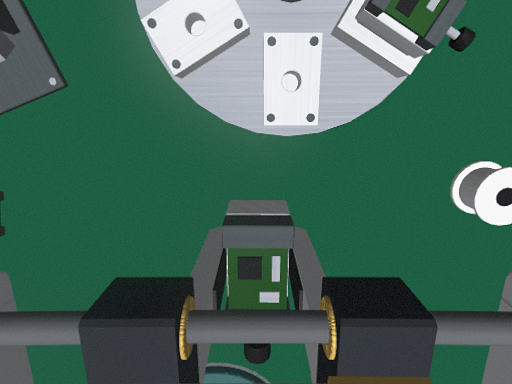

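The front nest's plate corners are at (265,33), (322,33), (320,125) and (264,125). Its screws are at (271,41), (314,41), (271,118) and (313,117), and its hole at (291,81). The holder is held straight.

```bash
python3 - <<'E'
from h import *
v=np.load('o4.npy');c=cam('wrist',{'tool_pos':v[:3],'ee_rot':v[3:]})
P=plane(c,[[265,33],[322,33],[320,125],[264,125],[271,41],[314,41],[313,117],[271,118],[291,81]],.082);print(P.round(4)[:,:2].tolist(),P[:4].mean(0),P[4:8].mean(0))
# disc edge front fit
im=cv2.imread('pics/w4.png');hsv=cv2.cvtColor(im,cv2.COLOR_BGR2HSV)
pts=[]
for u in range(170,390,5):
    col=hsv[:200,u,1]<80; r=np.where(col)[0]
    if len(r): pts.append([u,r.max()])
Q=plane(c,pts,.053)[:,:2]
A=np.c_[2*Q,np.ones(len(Q))];
for _ in range(6):
    s=np.linalg.lstsq(A,(Q**2).sum(1),rcond=None)[0];rr=np.sqrt(s[2]+s[:2]@s[:2]);e=abs(np.hypot(*(Q-s[:2]).T)-rr);k=e<max(.0015,1.2*np.median(e));A,Q=A[k],Q[k]
print('disc',s[:2],rr,len(Q))
h=P[4:].mean(0);d=P[4]+P[5]-P[6]-P[7];yaw=np.arctan2(d[1],d[0]);print('yaw',yaw)
E
```

```text
[[0.5436, -0.0897], [0.5415, -0.1403], [0.462, -0.1401], [0.4641, -0.0863], [0.537, -0.0949], [0.5354, -0.1333], [0.4697, -0.1333], [0.4704, -0.0932], [0.5028, -0.1126]] [ 0.50282217 -0.11412235  0.082     ] [ 0.50313472 -0.11369286  0.082     ]
disc [ 0.60068705 -0.11647568] 0.1494272697887831 44
yaw -0.0122759020730062
```

```bash
python3 - <<'E'
from h import *
print(rel([.5029,-.1134,.145],down(-.03)))
E
```

```text
(array([1.044, 0.317, 0.779]), array([-0.001, -0.003, -0.005]))
```

>>> servo_tool(plan=[[0.3,0.1,0.1,0,0,0,30],[0.6,0.2,0.3,0,0,0,30],[0.9,0.3,0.5,-0.001,-0.003,-0.005,30],[1,0.317,0.7,-0.001,-0.003,-0.005,30],[1,0.317,0.75,-0.001,-0.003,-0.005,30],[1,0.317,0.75,-0.001,-0.003,-0.005,30]])

```text
time: 7.48
tool_pos: [0.4973, -0.1128, 0.145]
ee_rot: [-3.139, 0.007, -0.029]
wrist_force: [-1.2, 0.4, -2.2]
width: 0.0337
finger_force: 30.0
```

```bash
python3 - <<'E'
from h import *
o=robot.get_obs();print(o['tool_pos'],o['ee_rot'],o['wrist_force'])
im=robot.snapshot('wrist');cv2.imwrite('pics/w5.png',im[:,:,::-1])
print(rel([.5029,-.1134,.132],down(-.03)))
E
```

```text
[ 0.49734671 -0.11280913  0.14496995] [-3.13928452  0.00686188 -0.02922882] [-1.1726495   0.40812337 -2.20852618]
(array([0.051, 0.001, 0.15 ]), array([-0.001,  0.002,  0.   ]))
```

View pics/w5.png

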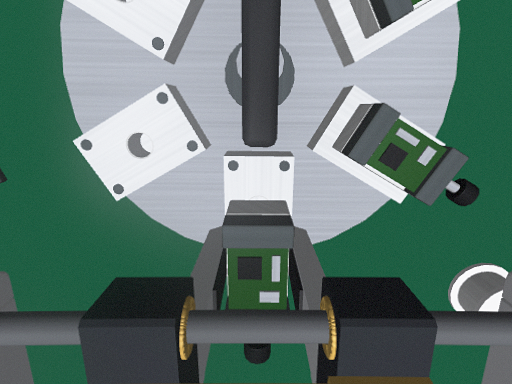

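The front nest's plate spans columns 225 to 294, centred under the gripper, and the handle runs straight away from me at column 262. I'll descend gently from here.

>>> servo_tool(plan=[[0.03,0,0.05,0,0,0,30],[0.051,0,0.09,-0.001,0.002,0,30],[0.051,0,0.12,-0.001,0.002,0,30],[0.051,0,0.14,-0.001,0.002,0,30],[0.051,0,0.15,-0.001,0.002,0,30],[0.051,0,0.15,-0.001,0.002,0,30]])

```text
time: 8.03
tool_pos: [0.5034, -0.1147, 0.133]
ee_rot: [3.14, -0.003, -0.032]
wrist_force: [0.4, -0.1, -3.4]
width: 0.0335
finger_force: 30.0
```

>>> servo_tool(plan=[[0,0,0.01,0,0,0,30],[0,0,0.02,0,0,0,30],[0,0,0.03,0,0,0,30],[0,0,0.03,0,0,0,30]])

```text
time: 8.37
tool_pos: [0.5035, -0.1147, 0.1298]
ee_rot: [3.14, -0.002, -0.032]
wrist_force: [-1.4, -0.8, -3.2]
width: 0.0335
finger_force: 30.0
```

>>> servo_tool(plan=[[0,0,0.005,0,0,0,30],[0,0,0.01,0,0,0,30],[0,0,0.015,0,0,0,30],[0,0,0.02,0,0,0,30],[0,0,0.02,0,0,0,30]])

```text
time: 8.78
tool_pos: [0.5036, -0.1147, 0.1279]
ee_rot: [3.14, -0.002, -0.032]
wrist_force: [-0.8, 0.2, -2.2]
width: 0.0335
finger_force: 30.0
```

>>> servo_tool(plan=[[0,0,0.01,0,0,0,30],[0,0,0.02,0,0,0,30],[0,0,0.03,0,0,0,30],[0,0,0.03,0,0,0,30]])

```text
time: 9.12
tool_pos: [0.5035, -0.1147, 0.1247]
ee_rot: [3.14, -0.002, -0.032]
wrist_force: [-0.2, 0.0, -2.9]
width: 0.0337
finger_force: 30.0
```

>>> servo_tool(plan=[[0,0,0.005,0,0,0,30],[0,0,0.01,0,0,0,30],[0,0,0.015,0,0,0,30],[0,0,0.02,0,0,0,30],[0,0,0.02,0,0,0,30]])

```text
time: 9.53
tool_pos: [0.5036, -0.1147, 0.1229]
ee_rot: [3.14, -0.003, -0.032]
wrist_force: [0.3, 0.2, -1.6]
width: 0.034
finger_force: 30.0
```

>>> servo_tool(plan=[[0,0,0.01,0,0,0,30],[0,0,0.02,0,0,0,30],[0,0,0.03,0,0,0,30],[0,0,0.03,0,0,0,30]])

```text
time: 9.87
tool_pos: [0.5042, -0.1147, 0.1202]
ee_rot: [3.14, -0.004, -0.032]
wrist_force: [1.6, 1.1, -1.3]
width: 0.0339
finger_force: 30.0
```

>>> servo_tool(plan=[[0,0,0.01,0,0,0,30],[0,0,0.02,0,0,0,30],[0,0,0.03,0,0,0,30],[0,0,0.03,0,0,0,30]])

```text
time: 10.2
tool_pos: [0.5048, -0.1147, 0.1178]
ee_rot: [3.14, -0.006, -0.032]
wrist_force: [3.8, 1.3, 1.5]
width: 0.0338
finger_force: 30.0
```

>>> servo_tool(plan=[[0,0,0.01,0,0,0,30],[0,0,0.02,0,0,0,30],[0,0,0.03,0,0,0,30],[0,0,0.03,0,0,0,30]])

```text
time: 10.53
tool_pos: [0.5053, -0.1145, 0.1145]
ee_rot: [3.14, -0.007, -0.032]
wrist_force: [7.3, 1.9, -0.0]
width: 0.0339
finger_force: 30.0
```

The pin is in the hole, and its wall pushes the tool to +x. I'll yield that way and carry on down.

>>> servo_tool(plan=[[0.01,-0.003,0,0,0,0,30],[0.02,-0.005,0,0,0,0,30],[0.03,-0.007,0,0,0,0,30],[0.03,-0.007,0,0,0,0,30]])

```text
time: 10.87
tool_pos: [0.5059, -0.1142, 0.1131]
ee_rot: [3.14, -0.0, -0.032]
wrist_force: [1.8, 0.8, -1.5]
width: 0.034
finger_force: 30.0
```

>>> servo_tool(plan=[[0,0,0.01,0,0,0,30],[0,0,0.02,0,0,0,30],[0,0,0.03,0,0,0,30],[0,0,0.03,0,0,0,30]])

```text
time: 11.2
tool_pos: [0.506, -0.1141, 0.1102]
ee_rot: [3.14, -0.001, -0.032]
wrist_force: [0.9, 0.1, -3.5]
width: 0.0337
finger_force: 30.0
```

>>> servo_tool(plan=[[0,0,0.01,0,0,0,30],[0,0,0.02,0,0,0,30],[0,0,0.03,0,0,0,30],[0,0,0.03,0,0,0,30]])

```text
time: 11.53
tool_pos: [0.5062, -0.1142, 0.1074]
ee_rot: [3.14, -0.001, -0.032]
wrist_force: [-0.8, 0.4, -3.6]
width: 0.0336
finger_force: 30.0
```

>>> servo_tool(plan=[[0,0,0.005,0,0,0,30],[0,0,0.01,0,0,0,30],[0,0,0.015,0,0,0,30],[0,0,0.015,0,0,0,30]])

```text
time: 11.87
tool_pos: [0.5065, -0.1142, 0.1063]
ee_rot: [3.14, -0.002, -0.032]
wrist_force: [-1.1, 0.0, -2.2]
width: 0.0339
finger_force: 30.0
```

>>> servo_tool(plan=[[0,0,0.005,0,0,0,30],[0,0,0.01,0,0,0,30],[0,0,0.01,0,0,0,30]])

```text
time: 12.12
tool_pos: [0.5066, -0.1141, 0.1054]
ee_rot: [3.14, -0.003, -0.032]
wrist_force: [0.3, 1.3, -2.5]
width: 0.0337
finger_force: 30.0
```

>>> servo_tool(plan=[[0,0,0.005,0,0,0,30],[0,0,0.01,0,0,0,30],[0,0,0.01,0,0,0,30]])

```text
time: 12.37
tool_pos: [0.5066, -0.1141, 0.1044]
ee_rot: [3.14, -0.003, -0.032]
wrist_force: [0.1, 0.0, -2.2]
width: 0.0335
finger_force: 30.0
```

>>> servo_tool(plan=[[0,0,0.005,0,0,0,30],[0,0,0.01,0,0,0,30],[0,0,0.01,0,0,0,30]])

```text
time: 12.62
tool_pos: [0.5068, -0.1142, 0.1037]
ee_rot: [3.14, -0.003, -0.032]
wrist_force: [0.5, 0.4, -1.6]
width: 0.0338
finger_force: 30.0
```

>>> servo_tool(plan=[[0,0,0.005,0,0,0,30],[0,0,0.01,0,0,0,30],[0,0,0.01,0,0,0,30]])

```text
time: 12.87
tool_pos: [0.5069, -0.1142, 0.1036]
ee_rot: [3.14, -0.003, -0.032]
wrist_force: [-2.0, -0.4, 5.4]
width: 0.0339
finger_force: 30.0
```

The foot has landed, with about 8 N at TCP z 0.1036. I'll release and lift.

>>> servo_tool(plan=[[0,0,0,0,0,0,40],[0,0,0,0,0,0,55],[0,0,0,0,0,0,60],[0,0,0,0,0,0,60],[0,0,0,0,0,0,60],[0,0,-0.1,0,0,0,60],[0,0,-0.3,0,0,0,60],[0,0,-0.6,0,0,0,60],[0,0,-0.9,0,0,0,60],[0,0,-1,0,0,0,60],[0,0,-1,0,0,0,60]])

```text
time: 13.78
tool_pos: [0.5084, -0.1147, 0.2068]
ee_rot: [3.138, -0.011, -0.032]
wrist_force: [0.2, -1.5, 0.8]
width: 0.0598
finger_force: 0.0
```

>>> servo_tool(plan=[[-0.1,0,0,0,0,0,60],[-0.3,0,0,0,0,0,60],[-0.5,0,0,0,0,0,60],[-0.5,0,0,0,0,0,60],[-0.5,0,0,0,0,0,60]])

```text
time: 14.2
tool_pos: [0.4549, -0.112, 0.2003]
ee_rot: [3.141, 0.0, -0.033]
wrist_force: [-0.5, 0.5, -0.3]
width: 0.0598
finger_force: 0.0
```

```bash
python3 - <<'E'
from h import *
o=robot.get_obs();print(o['time'],o['tool_pos'],o['ee_rot'],o['wrist_force'],o['joint_positions'])
im=robot.snapshot('wrist');cv2.imwrite('pics/w6.png',im[:,:,::-1]);np.save('o6.npy',np.r_[o['tool_pos'],o['ee_rot']])
E
```

```text
14.2 [ 0.45489412 -0.11200202  0.20028684] [ 3.14109892e+00  2.45637500e-04 -3.26572653e-02] [-0.4783312   0.46382258 -0.26481526] [-3.62133753e-01 -9.02761437e-02  1.59177240e+00 -5.47968098e-04
  1.64016907e+00  1.24128181e+00]
```

View pics/w6.png

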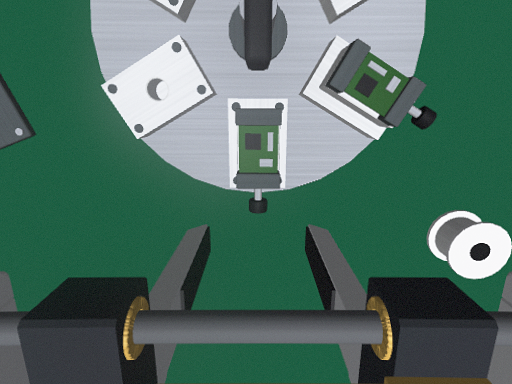

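The holder stands upright and fully in the front nest: board at (258,147), knob outward at (258,205). The handle's near end is at (258,65). I'll go over the handle.

```bash
python3 - <<'E'
from h import *
v=np.load('o6.npy');c=cam('wrist',{'tool_pos':v[:3],'ee_rot':v[3:]})
print('handle near end',plane(c,[[246,20],[270,20]],.168).round(4))
print(rel([.598,-.1165,.205],down(-.04)))
E
```

```text
handle near end [[ 0.5826 -0.1093  0.168 ]
 [ 0.5822 -0.1228  0.168 ]]
(array([ 1.424, -0.003, -0.042]), array([ 0.   , -0.   ,  0.005]))
```

>>> servo_tool(plan=[[0.25,0,-0.05,0,0,0,60],[0.5,0,-0.05,0,0,0,60],[0.75,0,-0.05,0,0,0,60],[0.9,0,-0.05,0,0,0.005,60],[0.9,0,-0.05,0,0,0.005,60]])

```text
time: 14.67
tool_pos: [0.5488, -0.1152, 0.2054]
ee_rot: [3.141, -0.001, -0.039]
wrist_force: [-0.5, -0.6, -0.1]
width: 0.0602
finger_force: 0.0
```

>>> servo_tool(plan=[[0.2,0,0,0,0,0,60],[0.4,0,0,0,0,0,60],[0.52,0,0,0,0,0,60],[0.52,0,0,0,0,0,60],[0.52,0,0,0,0,0,60]])

```text
time: 15.08
tool_pos: [0.5979, -0.1172, 0.2066]
ee_rot: [3.14, -0.0, -0.04]
wrist_force: [0.1, -0.4, -0.3]
width: 0.0601
finger_force: 0.0
```

```bash
python3 - <<'E'
from h import *
o=robot.get_obs();print(o['time'],o['tool_pos'],o['ee_rot'])
im=robot.snapshot('wrist');cv2.imwrite('pics/w7.png',im[:,:,::-1])
print(rel([.598,-.1165,.155],down(-.04)))
E
```

```text
15.0833 [ 0.59787461 -0.11723898  0.20658746] [ 3.14043409e+00 -2.08395273e-04 -3.95911455e-02]
(array([ 0.003, -0.009,  0.52 ]), array([ 0.001, -0.001,  0.   ]))
```

View pics/w7.png

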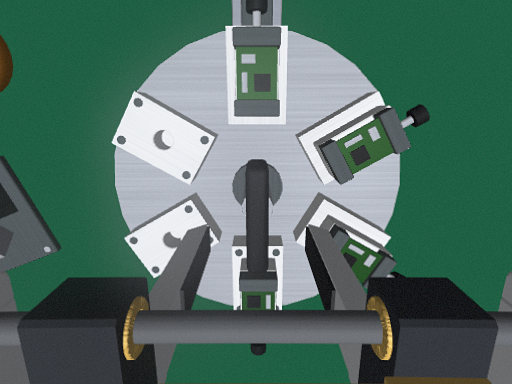

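The handle (column 257, rows 160 to 275) lies centred between the fingers. I'll go down and grip it.

>>> servo_tool(plan=[[0,0,0.2,0,0,0,60],[0,0,0.35,0,0,0,60],[0,0,0.48,0,0,0,60],[0,0,0.5,0,0,0,60],[0,0,0.5,0,0,0,12],[0,0,0.5,0,0,0,12],[0,0,0.5,0,0,0,12],[0,0,0.5,0,0,0,12],[0,0,0.5,0,0,0,12],[0,0,0.5,0,0,0,12],[0,0,0.5,0,0,0,12],[0,0,0.5,0,0,0,12]])

```text
time: 16.13
tool_pos: [0.5987, -0.117, 0.1581]
ee_rot: [3.141, -0.003, -0.04]
wrist_force: [0.2, 0.6, 0.8]
width: 0.0156
finger_force: 30.0
```

>>> servo_tool(plan=[[0,0,0,0,0,0,12],[0,0,0,0,0,0,12],[0,0,0,0,0,0,12]])

```text
time: 16.38
tool_pos: [0.5987, -0.117, 0.1582]
ee_rot: [3.141, -0.003, -0.04]
wrist_force: [-0.0, 2.3, 2.6]
width: 0.0157
finger_force: 30.0
```

>>> servo_tool(plan=[[0,0,0,0,0,-0.02,12],[0,0,0,0,0,-0.05,12],[0,0,0,0,0,-0.08,12],[0,0,0,0,0,-0.11,12],[0,0,0,0,0,-0.14,12],[0,0,0,0,0,-0.17,12],[0,0,0,0,0,-0.2,12],[0,0,0,0,0,-0.23,12],[0,0,0,0,0,-0.26,12],[0,0,0,0,0,-0.29,12],[0,0,0,0,0,-0.32,12],[0,0,0,0,0,-0.34,12]])

```text
time: 17.38
tool_pos: [0.5988, -0.1172, 0.1581]
ee_rot: [3.139, -0.003, 0.496]
wrist_force: [0.1, 1.2, 2.1]
width: 0.0154
finger_force: 30.0
```

>>> servo_tool(plan=[[0,0,0,0,0,-0.02,12],[0,0,0,0,0,-0.05,12],[0,0,0,0,0,-0.08,12],[0,0,0,0,0,-0.11,12],[0,0,0,0,0,-0.14,12],[0,0,0,0,0,-0.17,12],[0,0,0,0,0,-0.2,12],[0,0,0,0,0,-0.23,12],[0,0,0,0,0,-0.26,12],[0,0,0,0,0,-0.29,12],[0,0,0,0,0,-0.31,12],[0,0,0,0,0,-0.327,12]])

```text
time: 18.38
tool_pos: [0.5989, -0.1174, 0.1581]
ee_rot: [3.138, -0.001, 1.01]
wrist_force: [0.8, 1.5, 3.1]
width: 0.016
finger_force: 30.0
```

>>> servo_tool(plan=[[0,0,0,0,0,0,12],[0,0,0,0,0,0,12],[0,0,0,0,0,0,12]])

```text
time: 18.63
tool_pos: [0.5989, -0.1174, 0.1581]
ee_rot: [3.138, -0.001, 1.007]
wrist_force: [2.4, 1.0, 2.1]
width: 0.0156
finger_force: 30.0
```

The tool turned by 1.047 rad. I'll release, lift clear and look.

>>> servo_tool(plan=[[0,0,0,0,0,0,30],[0,0,0,0,0,0,60],[0,0,0,0,0,0,60],[0,0,0,0,0,0,60],[0,0,0,0,0,0,60],[0,0,-0.1,0,0,0,60],[0,0,-0.3,0,0,0,60],[0,0,-0.6,0,0,0,60],[0,0,-0.9,0,0,0,60],[0,0,-1,0,0,0,60],[0,0,-1,0,0,0,60]])

```text
time: 19.55
tool_pos: [0.5998, -0.1178, 0.2627]
ee_rot: [3.13, -0.002, 1.008]
wrist_force: [0.1, -0.4, 0.2]
width: 0.0597
finger_force: 0.0
```

```bash
python3 - <<'E'
from h import *
o=robot.get_obs();print(o['time'],o['tool_pos'],o['wrist_force'])
im=robot.snapshot('wrist')[:,:,::-1];cv2.imwrite('pics/w8.png',im)
t=robot.snapshot('top')[:,:,::-1];t=cv2.resize(t[110:300,130:400],None,fx=1.4,fy=1.4)
cv2.imwrite('pics/end.png',np.hstack([cv2.resize(im,(400,300)),np.pad(t[:300],((0,300-min(300,len(t))),(0,0),(0,0)))]))
E
```

```text
19.55 [ 0.59978408 -0.11775237  0.2626845 ] [ 0.05201408 -0.36776518  0.23798367]
```

View pics/end.png

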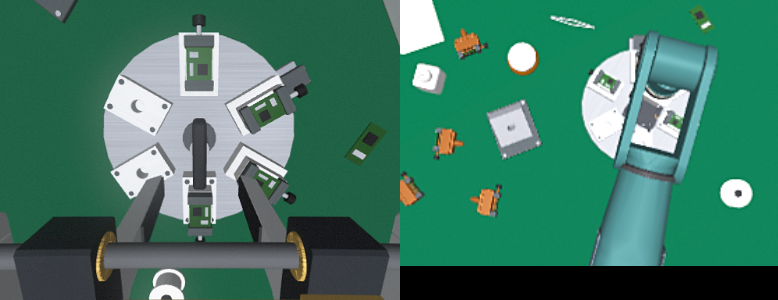

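In the wrist view (left) the handle is still in line with the tool, so the dial has turned by 60°. Our holder sits upright at (200,212), and the spool, tub and bottle haven't moved. I'll hand it in.

```bash
python3 -c "
from bench import robot
print(robot.close_job())"
```

```text
the job is handed in; nothing more can be done
None
```

I seated the holder upright in the front nest (foot down at about 8 N), turned the dial one click anticlockwise, left the bystanders where they were and handed the job in at about 20 s; the hand-in returned no verdict. I found the hole with the wrist camera and lowered the pin straight in, instead of feeling across the plate for it as the task described.

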